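Build the riser for a recording chamber

ROBOT

A 6-joint arm with a two-finger parallel gripper is mounted at the origin on the work surface. World frame = base frame: x ahead of the robot, y to its left, z up, the work surface at z = 0. Lengths are in m, angles in rad, forces in N, time in s.
With the tool pointing down it reaches from about 0.325 to 0.85 m from the base axis. Payload 15.5 kg.
Tool frame: the origin (TCP) lies on the centre line of the jaws, within the pads' length; the fingertips stand 22 mm ahead of it and the grasp point (between the pads) lies 3 mm ahead of it; z points along the fingers, y is the line along which they close (so a half turn about z gives the same grasp; the last joint's range is limited). The gripper opens to 91 mm and grips with 3 to 60 N. Pads are 32 mm wide; open, the fingers measure 118 mm over their backs; the gripper's body (76 mm by 178 mm) begins 60 mm behind the grasp point.
Start: joints at [-1.294, 0.494, 1.345, -0, 1.302, -0.096], TCP at [0.228, -0.582, 0.236] pointing down, gripper open.
Joint ranges: [-2.91, 2.91], [-0.82, 2.16], [0.22, 2.67], [-1.22, 4.37], [0.12, 2.79], [-3.08, 3.08]. Speed limits (rad/s): [1.89, 1.89, 2.57, 3.01, 3.01, 3.01].

INTERFACE

Orientations are given as a rotation vector (axis times angle).
In Python, from cell import * gives the robot as it stands.
- The arm moves only by the tool servo_tool, never from a script. Its argument "rows" is a list of rows, each a list of 7 numbers: the shift along the tool's x, y, z in mm, then the turn, a rotation vector about the tool's x, y, z in degrees, then the finger opening in mm, from 0 to 91.2. A call has 1 to 20 rows; each row shifts and turns the commanded pose from where the row before left it, along the tool's axes as they then stand; what a row does not reach is not made up. A row lasts 1/12 s, in which the tool goes at most 41.7 mm and 7.16 degrees, less where a joint would pass 70% of its speed; a pose out of reach is approached as far as the arm can. A call is refused whole if a number of a shift passes 41.7 or a number of a turn 7.16, either way. A call with a gripper value outside its range is refused whole. The fingers move at their own pace and stop on an object; "grip_force" is the grip in N (left out, the last holds). Time passes only in rows, so rows that do not move let the fingers close. It gives the time, the measured TCP pose, the force, the opening and the grip force at its end, in the units of the state.
- sense(): the state, without advancing time (a new reading comes with each control period).
- read_camera(name): name is "side" or "top" or "wrist"; returns (picture, depth): 400x640x3 uint8, red, green, blue; 400x640 float32, m along the optical axis (not along the pixel's ray), 0 where there is no reading.
- camera_params(name): a dict with "fov_y" (degrees; the focal length in pixels is half the picture's height over the tangent of half this angle, whatever the lens; pixels are square), "cx", "cy" (the principal point, pixels), "world_from_camera" (4x4, takes a point from camera to world coordinates); the wrist camera has in their place "T_tool_cam" (4x4, takes a point from camera to tool coordinates, whose origin is the TCP and whose axes are the flange's). Camera axes: x right, y down, z forward; pixel columns grow to the right and rows downward; lengths in m; the calibration is good to about 2 mm. A picture is of the moment at which its call begins: read the wrist's pose just before it. camera_params takes no time and is no camera call.
- finish_job(): hands the job in; it is judged then, once.
The state is a dict: "time": time; "joint_positions": joint angles; "qvel": joint speeds; "joint_efforts": joint torques, N m; "eef_pos": TCP position; "orientation": TCP orientation; "ft_force": force on the tool from outside, world axes, zero at the start; "moment": the same for the moment, N m; "gripper_width": opening from 0.0 (shut) to 1.0 (fully open); "grip_force": force on a finger pad.
Only numpy, scipy, OpenCV 4.12 (cv2) and the standard library are available. Lean on these libraries where they do the work, as an engineer would, in place of code of your own. Each camera call takes 0.05 s, during which the arm holds its last target. There are 200 camera calls.

TASK

Slide the vise's jaw all the way open, lift out the finished square plate and lay it flat on the steel baseplate, centred in and square with the engraved outline. Then build the riser on it: stack all the spacer discs that are there, flat and centred on the plate, in order of size with the largest at the bottom, and stand the white chamber upright and centred on top. Slide the vise's jaw fully home again, and leave the bottle, screwdriver and post holder where they are.

Things in the scene. Friction and masses are not known exactly. Their poses are not given: they have to be found in the camera images.
- jaw (a joint): sliding jaw of the vise, m: 0 = fully home (shut; with a 60 mm part between the jaws it leaves about 2 mm play), 0.050 = fully open at its stop. It slides along the vise's own +y as the value grows, with about 4 N of friction, and stays where it is left. No screw to turn: drag the post on top of it
- jaw_post (a point): on the upright steel post (round, 18 mm diameter) on top of the sliding jaw, on the post's axis, at the height to grip it: 88 mm above the bench; the post's top is 18 mm higher, its foot (the jaw's top) 23 mm lower. It moves with the jaw
- vise_bed (a point): centre of the flat bed that the part lies on, 40 mm above the bench, midway between the jaws when the jaw is home; axes are the vise's: y the sliding direction, x along the jaw faces. Bed 64 mm wide in x. Fixed jaw on the -y side (face at y = -31 mm, top 18 mm above the bed), sliding jaw on the +y side (face at +31 mm when home, top 25 mm above the bed)
- vise: small fixed machine vise to the robot's left, slides sideways; origin under the bed's centre, axes as the bed's. Runs from y = -78 to +138 mm (a dummy screw end to +168 mm), 86 mm wide, foot lugs to 120 mm. A 5 mm lip on the sliding jaw, 50 mm long in x, hangs over the part's edge and holds it down until the jaw is opened. The part's sides towards +x and -x are free to grip
- plate: the finished part: square aluminium plate 60 x 60 x 16 mm with a dark drilled hole near each corner; starts flat on the vise's bed between the jaws, its sides parallel to the vise's; origin at the centre of its underside, x and y parallel to its sides, z up
- baseplate: fixed steel baseplate 150 x 150 x 20 mm on the bench in front of the robot; origin at the centre of its underside, x and y parallel to its sides
- mark (a point): centre of the square outline of dark lines (68 mm across) engraved on the baseplate's top, 20 mm above the bench; axes parallel to the baseplate's sides
- disc58: loose plain aluminium spacer disc, solid, 58 mm diameter, 11 mm thick; starts lying on the bench (on the black mat, to the robot's right), either face up will do; origin at its middle (5.5 mm above its underside), z along its axis. May be absent (None) in a run: three to five of the five discs are there
- disc52: loose plain aluminium spacer disc, solid, 52 mm diameter, 11 mm thick; starts lying on the bench (on the black mat, to the robot's right), either face up will do; origin at its middle (5.5 mm above its underside), z along its axis. May be absent (None) in a run: three to five of the five discs are there
- disc46: loose plain aluminium spacer disc, solid, 46 mm diameter, 11 mm thick; starts lying on the bench (on the black mat, to the robot's right), either face up will do; origin at its middle (5.5 mm above its underside), z along its axis. May be absent (None) in a run: three to five of the five discs are there
- disc40: loose plain aluminium spacer disc, solid, 40 mm diameter, 11 mm thick; starts lying on the bench (on the black mat, to the robot's right), either face up will do; origin at its middle (5.5 mm above its underside), z along its axis. May be absent (None) in a run: three to five of the five discs are there
- disc34: loose plain aluminium spacer disc, solid, 34 mm diameter, 11 mm thick; starts lying on the bench (on the black mat, to the robot's right), either face up will do; origin at its middle (5.5 mm above its underside), z along its axis. May be absent (None) in a run: three to five of the five discs are there
- chamber: loose white plastic recording chamber: a small round cup 28 mm outside diameter, 14 mm high, with an open well 21 mm across and 9 mm deep facing up; starts upright on the bench among the discs; origin at the centre of its underside, z up its axis
- bottle: bystander: small amber bottle, 52 mm diameter, 95 mm high, standing far left; origin at its foot
- driver: bystander: screwdriver 170 mm long lying beyond the baseplate, roughly left to right; origin under its shaft, about midway
- stand: bystander: holder with a steel block foot 50 x 60 x 45 mm and a thin post to 160 mm high with a short side rod, standing far right beyond the mat; origin under its centre
Things that resemble listed ones, but are neither listed nor needed, are in the scene too. What is shaped like the plate but red is not meant.

How it is judged:
On the way, in this order (a step that is already met when the one before it is completed fails the run):
1. the vise's jaw is all the way open (past 42 mm) (value of joint jaw above 0.042 m), for 0.2 s.
2. the plate lies flat in the engraved outline on the baseplate, centred within 8 mm and square within 8 degrees (horizontal distance between plate and mark below 0.008 m and z of plate in the frame of mark between -0.004 and 0.004 m and angle between plate's own z axis and vertical below 0.06 rad and (angle between the x axis of plate and the x axis of baseplate, either way round below 0.14 rad or angle between the x axis of plate and the y axis of baseplate, either way round below 0.14 rad)), for 0.2 s.
At the end, for the whole second after the job is handed in: Plate flat on the baseplate, within 8 mm of the mark and 8 degrees of square; on it one stack at rest of all discs present, larger below smaller, and the chamber on top, each flat (3.4 degrees) and within 7 mm of the plate's centre; jaw home within 6 mm (all of step 2 and horizontal distance between each of disc58, disc52, disc46, disc40, disc34, chamber and plate below 0.007 m and z of each of disc58, disc52, disc46, disc40, disc34, chamber in the frame of plate above 0.014 m and angle between the z axis of each of disc58, disc52, disc46, disc40, disc34 and the z axis of mark, either way round below 0.06 rad and linear speed of each of disc58, disc52, disc46, disc40, disc34, chamber, plate below 0.02 m/s and ((angle between disc58's own z axis and vertical below 1.57 rad and z of disc52 in the frame of disc58 above 0.003 m) or (angle between disc58's own z axis and vertical above 1.57 rad and z of disc52 in the frame of disc58 below -0.003 m)) and ((angle between disc58's own z axis and vertical below 1.57 rad and z of disc46 in the frame of disc58 above 0.003 m) or (angle between disc58's own z axis and vertical above 1.57 rad and z of disc46 in the frame of disc58 below -0.003 m)) and ((angle between disc52's own z axis and vertical below 1.57 rad and z of disc46 in the frame of disc52 above 0.003 m) or (angle between disc52's own z axis and vertical above 1.57 rad and z of disc46 in the frame of disc52 below -0.003 m)) and ((angle between disc58's own z axis and vertical below 1.57 rad and z of disc40 in the frame of disc58 above 0.003 m) or (angle between disc58's own z axis and vertical above 1.57 rad and z of disc40 in the frame of disc58 below -0.003 m)) and ((angle between disc52's own z axis and vertical below 1.57 rad and z of disc40 in the frame of disc52 above 0.003 m) or (angle between disc52's own z axis and vertical above 1.57 rad and z of disc40 in the frame of disc52 below -0.003 m)) and ((angle between disc46's own z axis and vertical below 1.57 rad and z of disc40 in the frame of disc46 above 0.003 m) or (angle between disc46's own z axis and vertical above 1.57 rad and z of disc40 in the frame of disc46 below -0.003 m)) and ((angle between disc58's own z axis and vertical below 1.57 rad and z of disc34 in the frame of disc58 above 0.003 m) or (angle between disc58's own z axis and vertical above 1.57 rad and z of disc34 in the frame of disc58 below -0.003 m)) and ((angle between disc52's own z axis and vertical below 1.57 rad and z of disc34 in the frame of disc52 above 0.003 m) or (angle between disc52's own z axis and vertical above 1.57 rad and z of disc34 in the frame of disc52 below -0.003 m)) and ((angle between disc46's own z axis and vertical below 1.57 rad and z of disc34 in the frame of disc46 above 0.003 m) or (angle between disc46's own z axis and vertical above 1.57 rad and z of disc34 in the frame of disc46 below -0.003 m)) and ((angle between disc40's own z axis and vertical below 1.57 rad and z of disc34 in the frame of disc40 above 0.003 m) or (angle between disc40's own z axis and vertical above 1.57 rad and z of disc34 in the frame of disc40 below -0.003 m)) and angle between chamber's own z axis and vertical below 0.06 rad and ((angle between disc58's own z axis and vertical below 1.57 rad and z of chamber in the frame of disc58 above 0.003 m) or (angle between disc58's own z axis and vertical above 1.57 rad and z of chamber in the frame of disc58 below -0.003 m)) and ((angle between disc52's own z axis and vertical below 1.57 rad and z of chamber in the frame of disc52 above 0.003 m) or (angle between disc52's own z axis and vertical above 1.57 rad and z of chamber in the frame of disc52 below -0.003 m)) and ((angle between disc46's own z axis and vertical below 1.57 rad and z of chamber in the frame of disc46 above 0.003 m) or (angle between disc46's own z axis and vertical above 1.57 rad and z of chamber in the frame of disc46 below -0.003 m)) and ((angle between disc40's own z axis and vertical below 1.57 rad and z of chamber in the frame of disc40 above 0.003 m) or (angle between disc40's own z axis and vertical above 1.57 rad and z of chamber in the frame of disc40 below -0.003 m)) and ((angle between disc34's own z axis and vertical below 1.57 rad and z of chamber in the frame of disc34 above 0.003 m) or (angle between disc34's own z axis and vertical above 1.57 rad and z of chamber in the frame of disc34 below -0.003 m)) and value of joint jaw below 0.006 m); the robot touches nothing.
It fails at once if the bottle is knocked more than 40 mm from its place (distance of bottle from where it was at the start of the episode above 0.04 m).
It fails at once if the screwdriver is knocked more than 40 mm from its place (distance of driver from where it was at the start of the episode above 0.04 m).
It fails at once if the post holder is knocked more than 40 mm from its place (distance of stand from where it was at the start of the episode above 0.04 m).
Of disc58, disc52, disc46, disc40, disc34 only 3 to 5 are there at a start; the rules pass over those that are not, and their reading is None.
At some moment in a run one of disc58, disc52, disc46, disc40, disc34 may be knocked a few centimetres aside while the robot is not near it.
Once in a run the grip may slacken for a moment while it holds something.
It also fails if it takes over 210 s, if anything falls off the work surface, if the arm or the gripper's body presses on something with over 40 N, if the wrist force passes 120 N, or if a joint passes its speed limit or range.

## Working session

There is one attempt and no reset: what is moved stays moved. The work goes in short steps, Python scripts to look and compute and a tool call to move; the robot and the scene stay as the last step left them, time stands still between calls to the robot, and variables do not carry over. Pictures are saved under pics/ and viewed, at most 14 in all, crops included, and the job is handed in when it is done.

Besides the shell and the picture viewer there is one more tool, called after "Request:" as name(argument=value, ...), one argument or row to a line, values as JSON. servo_tool: Moves the arm, as the interface text tells. Its arguments: {"type":"object","properties":{"rows":{"type":"array"},"grip_force":{"type":"number"}},"required":["rows"]}

```bash
ls; mkdir -p pics; cat > h.py <<'E'
import numpy as np, cv2
from cell import *
from scipy.spatial.transform import Rotation as R
def K(p):
    f=200/np.tan(np.radians(p['fov_y'])/2); return f,p['cx'],p['cy']
def pose():
    s=sense(); T=np.eye(4); T[:3,:3]=R.from_rotvec(s['orientation']).as_matrix(); T[:3,3]=s['eef_pos']; return T
def grab(name):
    p=camera_params(name)
    W=pose()@np.array(p['T_tool_cam']) if name=='wrist' else np.array(p['world_from_camera'])
    im,d=read_camera(name); return im,d,p,W
def plane(px,p,W,z):
    f,cx,cy=K(p); px=np.atleast_2d(px).astype(float)
    r=np.c_[(px[:,0]-cx)/f,(px[:,1]-cy)/f,np.ones(len(px))]@W[:3,:3].T
    return W[:3,3]+r*((z-W[2,3])/r[:,2])[:,None]
def cloud(d,p,W):
    f,cx,cy=K(p); v,u=np.mgrid[:d.shape[0],:d.shape[1]]
    return np.stack([(u-cx)/f*d,(v-cy)/f*d,d],-1)@W[:3,:3].T+W[:3,3]
def save(n,im): cv2.imwrite('pics/'+n+'.png',im[...,::-1])
E
python3 - <<'E'
from h import *
print(sense())
for n in ['side','top','wrist']:
    im,d,p,W=grab(n); save(n+'0',im); np.savez('/tmp/%s.npz'%n,im=im,d=d,W=W); print(n,p, (d>0).mean())
E
```

```text
pics
{'time': 0.0, 'joint_positions': array([-1.29351597e+00,  4.94164016e-01,  1.34612288e+00,  4.06840016e-06,
        1.30249571e+00, -9.55021322e-02]), 'qvel': array([ 0.00075694, -0.00040879,  0.00025277, -0.00091345,  0.00134946,
       -0.00195821]), 'joint_efforts': array([ 5.68153031e-03, -8.78819132e+01, -3.81843102e+01,  7.11523485e-02,
        5.35978284e-02, -8.37893458e-05]), 'eef_pos': array([ 0.22753744, -0.58173626,  0.23535296]), 'orientation': array([-3.08601378e+00, -5.81959317e-01,  1.63456340e-04]), 'ft_force': array([-0.30893186, -0.54405963, -0.48814492]), 'moment': array([ 0.00760589,  0.05975882, -0.02510931]), 'grip_force': 0.0, 'gripper_width': 1.003958072160051}
side {'fov_y': 57.95289276099812, 'cx': 321.21870483005375, 'cy': 194.20676807384706, 'world_from_camera': array([[-0.98961762, -0.10805418,  0.09476953,  0.46262126],
       [-0.14370175,  0.73194157, -0.66604155,  0.62989936],
       [ 0.00260281, -0.672745  , -0.73986985,  0.77556799],
       [ 0.        ,  0.        ,  0.        ,  1.        ]])} 0.99583984375
top {'fov_y': 51.451437487892036, 'cx': 311.2880763804828, 'cy': 203.97075243510687, 'world_from_camera': array([[-0.00343717, -0.99513851,  0.09842521,  0.4516098 ],
       [-0.99994518,  0.00244683, -0.01018075,  0.01623912],
       [ 0.00989042, -0.09845481, -0.99509237,  1.24316877],
       [ 0.        ,  0.        ,  0.        ,  1.        ]])} 0.995890625
wrist {'fov_y': 71.0721142574726, 'cx': 320.2390402968275, 'cy': 193.8736615687653, 'T_tool_cam': array([[ 2.38575761e-04, -9.58093499e-01, -2.86455563e-01,
         8.12763391e-02],
       [ 9.99998877e-01, -1.95288749e-04,  1.48602586e-03,
        -6.96363470e-05],
       [-1.47969326e-03, -2.86455596e-01,  9.58092377e-01,
        -1.50212643e-01],
       [ 0.00000000e+00,  0.00000000e+00,  0.00000000e+00,
         1.00000000e+00]])} 0.99612890625
```

View pics/top0.png

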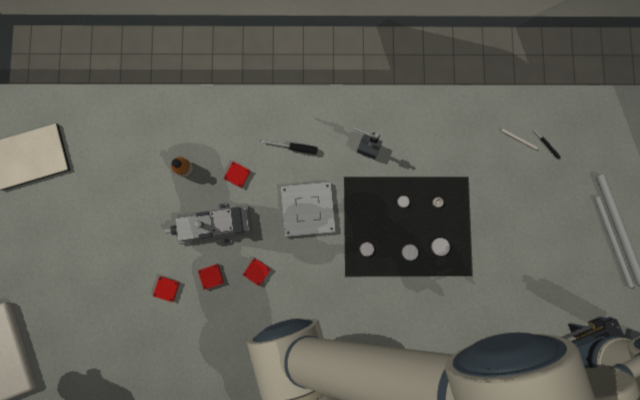

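View pics/side0.png

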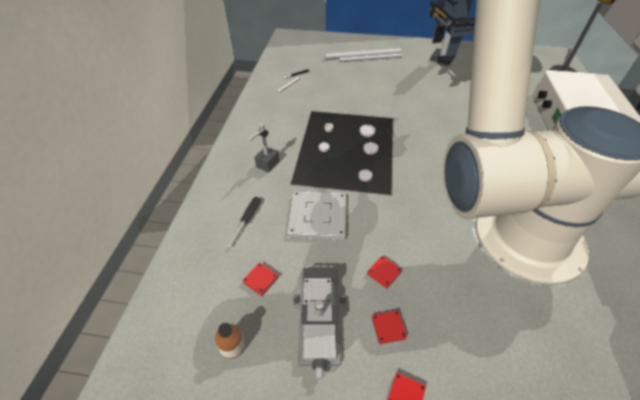

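View pics/wrist0.png

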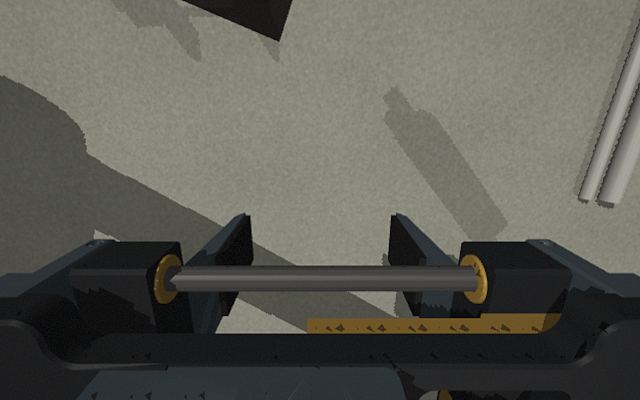

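The top view shows the vise at about (210,222) with its screw end at the left, so its +y points left. The baseplate outline is at (308,209). On the mat there are four pale rounds at (403,201), (367,249), (410,252), (440,246) and the small chamber at (438,202). The red plates at (237,174), (166,289), (210,277), (257,271) are decoys, and the real plate is the grey one in the vise near (228,218).

```bash
python3 - <<'E'
from h import *
z=np.load('/tmp/top.npz'); im,d,W=z['im'],z['d'],z['W']; p=camera_params('top')
C=cloud(d,p,W); g=im.astype(int); f,cx,cy=K(p)
# depth check of bench/mat
for (u,v) in [(300,330-90),(130,220),(420,225),(308,209)]: print('h',(u,v),C[v,u].round(4))
# discs: bright on mat
val=im.max(2); m=np.zeros(val.shape,np.uint8); m[180:275,347:470]=(val[180:275,347:470]>95)
n,l,st,ce=cv2.connectedComponentsWithStats(m)
for i in range(1,n):
    if st[i,4]<20: continue
    h=np.median(C[l==i][:,2]); P=plane(ce[i],p,W,.011)[0]
    print('disc',ce[i].round(1),st[i],'h',h.round(4),P.round(4),'diam_area',(2*np.sqrt(st[i,4]/np.pi)*(W[2,3]-.011)/f*1000).round(1))
# vise region heights
sub=C[190:255,155:262]; 
for lo,hi in [(.05,.061),(.061,.07),(.08,.115)]:
    k=(sub[...,2]>lo)&(sub[...,2]<hi); q=sub[k]
    if len(q): print(lo,hi,len(q),q.mean(0).round(4), cv2.minAreaRect((q[:,:2]*1000).astype(np.float32)))
# baseplate
sub=C[170:245,270:343]; k=(sub[...,2]>.014)&(sub[...,2]<.03); q=sub[k]; print('base',len(q),q.mean(0),cv2.minAreaRect((q[:,:2]*1000).astype(np.float32)))
big=np.hstack([cv2.resize(im[185:260,155:265],None,fx=3.6,fy=3.6,interpolation=2),cv2.resize(im[172:247,270:345],None,fx=3.6,fy=3.6,interpolation=2)])
mt=cv2.resize(im[175:280,340:475],(big.shape[1]*3//5,300),interpolation=2); mt=np.hstack([mt,np.zeros((300,big.shape[1]-mt.shape[1],3),np.uint8)])
save('crop1',np.vstack([big,mt])); print(big.shape)
E
```

```text
h (300, 240) [0.4666 0.0375 0.0035]
h (130, 220) [5.278e-01 5.448e-01 3.000e-04]
h (420, 225) [ 0.5101 -0.3215  0.0042]
h (308, 209) [0.5575 0.0135 0.0217]
disc [403.1 201.1] [398 196  11  11 102] h 0.0098 [ 0.5814 -0.2711  0.011 ] diam_area 33.8
disc [437.6 201.8] [433 197  10  10  76] h 0.0071 [ 0.579  -0.3747  0.011 ] diam_area 29.2
disc [440.1 246.2] [432 238  17  18 242] h 0.0106 [ 0.4469 -0.3775  0.011 ] diam_area 52.1
disc [366.5 248.8] [360 242  14  14 142] h 0.0111 [ 0.4401 -0.159   0.011 ] diam_area 39.9
disc [409.7 251.9] [402 245  16  15 186] h 0.0109 [ 0.4303 -0.2868  0.011 ] diam_area 45.7
0.05 0.061 692 [0.5232 0.252  0.0569] ((518.449462890625, 266.87591552734375), (74.1673812866211, 126.44759368896484), 8.434440612792969)
0.061 0.07 307 [0.5132 0.2954 0.0645] ((517.35888671875, 267.90057373046875), (72.93003845214844, 124.64369201660156), 7.242755889892578)
0.08 0.115 50 [0.5115 0.3125 0.1018] ((511.1220397949219, 313.5567321777344), (16.76983070373535, 18.120086669921875), 61.70280075073242)
base 2529 [0.55954712 0.01448604 0.02018022] ((560.48046875, 14.297515869140625), (150.48757934570312, 150.3509521484375), 5.282291412353516)
(270, 666, 3)
```

View pics/crop1.png

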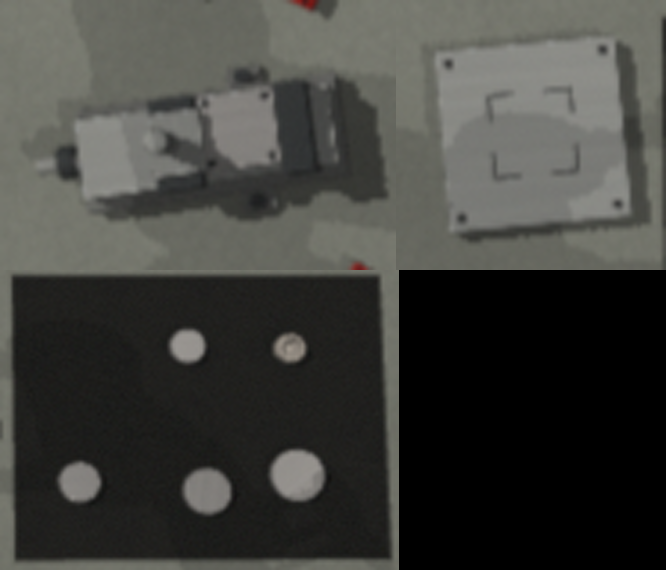

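Discs 52, 46, 40 and 34 are present by measured diameter and 58 is absent. The chamber is the ringed one at top-view pixel (438,202), and the plate is the grey one with corner holes at about (221,220). The red look-alikes are ruled out. I'm moving over the vise for a close look.

Request:
servo_tool(
  rows=[
    [0,0,0,0,0,-6.9,91],
    [0,0,0,0,0,-6.9,91],
    [0,0,0,0,0,-6.9,91],
    [0,0,0,0,0,-6.9,91],
    [0,0,0,0,0,-6.9,91],
    [0,0,0,0,0,-6.9,91],
    [0,0,0,0,0,-6.9,91],
    [0,0,0,0,0,-6.9,91],
    [0,0,0,0,0,-6.9,91],
    [0,0,0,0,0,-6.9,91],
    [0,0,0,0,0,-6.9,91],
    [0,40,0,0,0,0,91],
    [0,40,0,0,0,0,91],
    [0,40,0,0,0,0,91],
    [0,40,0,0,0,0,91],
  ],
)

```text
time: 1.4
eef_pos: [0.3879, -0.5614, 0.2358]
orientation: [-2.077, -2.357, -0.0]
ft_force: [0.3, -1.4, 0.4]
gripper_width: 0.998
grip_force: 0.0
```

Request:
servo_tool(
  rows=[
    [37,10.6,0,0,0,0,91],
    [37,10.6,0,0,0,0,91],
    [37,10.6,0,0,0,0,91],
    [37,10.6,0,0,0,0,91],
    [37,10.6,0,0,0,0,91],
    [37,10.6,0,0,0,0,91],
    [37,10.6,0,0,0,0,91],
    [37,10.6,0,0,0,0,91],
    [37,10.6,0,0,0,0,91],
    [37,10.6,0,0,0,0,91],
    [37,10.6,0,0,0,0,91],
    [37,10.6,0,0,0,0,91],
    [37,10.6,0,0,0,0,91],
    [37,10.6,0,0,0,0,91],
    [37,10.6,0,0,0,0,91],
    [37,10.6,0,0,0,0,91],
    [37,10.6,0,0,0,0,91],
    [37,10.6,0,0,0,0,91],
    [37,10.6,0,0,0,0,91],
    [37,10.6,0,0,0,0,91],
  ],
)

```text
time: 3.07
eef_pos: [0.5029, 0.2011, 0.2359]
orientation: [-2.076, -2.358, 0.0]
ft_force: [1.8, -0.5, 1.2]
gripper_width: 1.0
grip_force: 0.0
```

Request:
servo_tool(
  rows=[
    [30,9,0,0,0,0,91],
    [0,0,0,0,0,0,91],
    [0,0,0,0,0,0,91],
  ],
)

```text
time: 3.32
eef_pos: [0.508, 0.2313, 0.2355]
orientation: [-2.073, -2.36, 0.001]
ft_force: [0.4, -0.2, -0.2]
gripper_width: 0.995
grip_force: 0.0
```

```bash
python3 - <<'E'
from h import *
im,d,p,W=grab('wrist'); save('w1',im); np.savez('/tmp/w1.npz',im=im,d=d,W=W); print(pose().round(4),W.round(3))
C=cloud(d,p,W)
for lo,hi in [(.05,.0605),(.061,.07),(.08,.115)]:
    k=(C[...,2]>lo)&(C[...,2]<hi)&(C[...,1]>.1); 
    n,l,st,ce=cv2.connectedComponentsWithStats(k.astype(np.uint8))
    for i in range(1,n):
        if st[i,4]>150: q=C[l==i]; print(lo,hi,ce[i].round(1),st[i],np.median(q,0).round(4),cv2.minAreaRect((q[:,:2]*1000).astype(np.float32)))
E
```

```text
[[-1.277e-01  9.918e-01 -8.000e-04  5.079e-01]
 [ 9.918e-01  1.277e-01 -5.000e-04  2.301e-01]
 [-4.000e-04 -8.000e-04 -1.000e+00  2.355e-01]
 [ 0.000e+00  0.000e+00  0.000e+00  1.000e+00]] [[ 0.992  0.124  0.036  0.498]
 [ 0.129 -0.95  -0.285  0.312]
 [-0.001  0.287 -0.958  0.386]
 [ 0.     0.     0.     1.   ]]
0.05 0.0605 [482.   67.8] [473  39  30  51 322] [0.6624 0.3759 0.0563] ((671.3975219726562, 378.2711181640625), (25.074424743652344, 51.143714904785156), 25.96137809753418)
0.05 0.0605 [335.4 168.6] [ 303  131   61   73 3669] [0.5241 0.2473 0.0578] ((519.7332763671875, 246.30517578125), (74.00884246826172, 85.87129211425781), 10.692715644836426)
0.061 0.07 [495.7  63.7] [479  38  44  50 785] [0.6703 0.3781 0.0656] ((679.9066162109375, 382.687744140625), (42.55543518066406, 48.62984085083008), 23.8832950592041)
0.061 0.07 [332.5 114.2] [ 300   95   67   39 1998] [0.5105 0.3078 0.0659] ((511.9443359375, 308.9710693359375), (72.82850646972656, 40.446170806884766), 7.507359504699707)
0.08 0.115 [521.4  58. ] [504  43  36  30 802] [0.6799 0.383  0.0957] ((682.6083984375, 383.6348876953125), (25.00486183166504, 24.02043342590332), 32.06864929199219)
0.08 0.115 [334.6 109.1] [325  99  20  21 322] [0.511  0.3143 0.107 ] ((511.1861877441406, 314.3054504394531), (17.982818603515625, 18.39025115966797), 53.6638298034668)
```

View pics/w1.png

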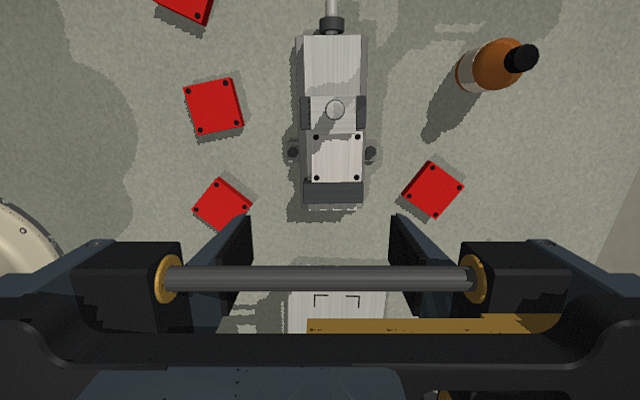

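The wrist view shows the post at (335,109), the plate with four holes at (337,158) and the vise axes nearly in line with the tool. The post measures (0.511, 0.314) with its top at 0.107, which matches the 0.106 given. Next I grip the post.

Request:
servo_tool(
  rows=[
    [41,7,0,0,0,0,45],
    [41,7,0,0,0,0,45],
    [1,0,30,0,0,0,45],
    [0,0,35,0,0,0,45],
    [0,0,35,0,0,0,45],
    [0,0,25,0,0,0,45],
    [0,0,14,0,0,0,45],
    [0,0,5.5,0,0,0,45],
    [0,0,0,0,0,0,45],
    [0,0,0,0,0,0,10],
    [0,0,0,0,0,0,10],
    [0,0,0,0,0,0,10],
    [0,0,0,0,0,0,10],
    [0,0,0,0,0,0,10],
    [0,0,0,0,0,0,10],
  ],
  grip_force=40,
)

```text
time: 4.62
eef_pos: [0.5111, 0.314, 0.0923]
orientation: [-2.076, -2.357, 0.0]
ft_force: [-5.7, -1.7, 10.7]
gripper_width: 0.19
grip_force: 40.0
```

Request:
servo_tool(
  rows=[
    [5,0,0,0,0,0,10],
    [8,0,0,0,0,0,10],
    [10,0,0,0,0,0,10],
    [10,0,0,0,0,0,10],
    [8,0,0,0,0,0,10],
    [5,0,0,0,0,0,10],
    [3,0,0,0,0,0,10],
    [0,0,0,0,0,0,10],
    [0,0,0,0,0,0,10],
  ],
)

```text
time: 5.37
eef_pos: [0.5041, 0.3621, 0.0922]
orientation: [-2.075, -2.357, 0.003]
ft_force: [-11.0, -5.3, 14.3]
gripper_width: 0.19
grip_force: 40.0
```

Request:
servo_tool(
  rows=[
    [0,0,0,0,0,0,45],
    [0,0,0,0,0,0,45],
    [0,0,0,0,0,0,45],
    [0,0,-20,0,0,0,60],
    [0,0,-35,0,0,0,91],
    [0,0,-35,0,0,0,91],
    [-30,0,-20,0,0,0,91],
    [-40,0,0,0,0,0,91],
    [-35,0,0,0,0,0,91],
    [0,0,0,0,0,0,91],
    [0,0,0,0,0,0,91],
    [0,0,0,0,0,0,91],
  ],
)

```text
time: 6.37
eef_pos: [0.519, 0.2586, 0.2015]
orientation: [-2.077, -2.357, -0.001]
ft_force: [0.3, 0.1, 0.0]
gripper_width: 0.994
grip_force: 0.0
```

```bash
python3 - <<'E'
from h import *
im,d,p,W=grab('wrist'); np.savez('/tmp/w2.npz',im=im,d=d,W=W); T=pose(); print(T.round(4))
C=cloud(d,p,W)
b=(C[...,2]>.08)&(C[...,2]<.115)&(C[...,0]<.6)&(C[...,1]>.2); q=C[b]; print('post',cv2.minAreaRect((q[:,:2]*1000).astype(np.float32)))
# plate: bright at z~.056
k=(C[...,2]>.05)&(C[...,2]<.0615)&(C[...,1]>.2)&(C[...,1]<.31)&(C[...,0]<.58)&(im.min(2)>120)
k=cv2.morphologyEx(k.astype(np.uint8),cv2.MORPH_CLOSE,np.ones((5,5)))
n,l,st,ce=cv2.connectedComponentsWithStats(k); 
for i in range(1,n):
    if st[i,4]>100:
        v,u=np.nonzero(l==i); P=plane(np.c_[u,v],p,W,.056); print(st[i],ce[i],np.median(C[l==i],0),cv2.minAreaRect((P[:,:2]*1000).astype(np.float32)))
# baseplate outline? where is it in the image
save('w2',cv2.resize(im[80:330,240:440],None,fx=2,fy=2))
E
```

```text
[[-1.266e-01  9.920e-01  2.000e-04  5.189e-01]
 [ 9.920e-01  1.266e-01  3.000e-04  2.591e-01]
 [ 3.000e-04  2.000e-04 -1.000e+00  2.014e-01]
 [ 0.000e+00  0.000e+00  0.000e+00  1.000e+00]]
post ((504.04913330078125, 362.42730712890625), (18.335670471191406, 18.615840911865234), 7.4018425941467285)
[ 297  157   56   56 2929] [324.52133834 184.08842608] [0.52316487 0.2634352  0.05743555] ((523.259521484375, 261.8012390136719), (59.955238342285156, 61.88067626953125), 8.081064224243164)
```

View pics/w2.png

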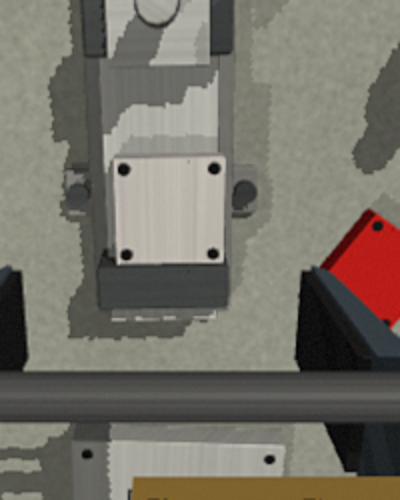

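The jaw is open: the post has moved about 48.6 mm, and the plate's whole top is visible at full-frame pixel (324,184). I measure the plate at (0.523, 0.261), turned about 8°. Next I go down on it.

Request:
servo_tool(
  rows=[
    [1,4.6,20,0,0,-0.8,91],
    [0,0,35,0,0,0,91],
    [0,0,35,0,0,0,91],
    [0,0,25,0,0,0,91],
    [0,0,15,0,0,0,91],
    [0,0,6,0,0,0,91],
    [0,0,0,0,0,0,91],
    [0,0,0,0,0,0,50],
    [0,0,0,0,0,0,50],
    [0,0,0,0,0,0,50],
    [0,0,0,0,0,0,50],
    [0,0,0,0,0,0,50],
    [0,0,0,0,0,0,50],
    [0,0,0,0,0,0,50],
  ],
  grip_force=40,
)

```text
time: 7.58
eef_pos: [0.5235, 0.2602, 0.0661]
orientation: [2.06, 2.372, 0.002]
ft_force: [-0.3, -0.8, 6.2]
gripper_width: 0.656
grip_force: 40.0
```

Request:
servo_tool(
  rows=[
    [0,0,-8,0,0,0,50],
    [0,0,-20,0,0,0,50],
    [0,0,-35,0,0,0,50],
    [0,0,-35,0,0,0,50],
    [0,0,-35,0,0,0,50],
    [-30,0,-12,0,0,0,50],
    [-40,0,0,0,0,0,50],
    [-40,0,0,0,0,0,50],
    [-40,-1,0,0,0,0,50],
    [-40,-1,0,0,0,0,50],
    [-40,-1,0,0,0,0,50],
    [-40,-3,0,0,0,0,50],
    [-30,0,0,0,0,0,50],
    [0,0,0,0,0,0,50],
    [0,0,0,0,0,0,50],
    [0,0,0,0,0,0,50],
  ],
)

```text
time: 8.92
eef_pos: [0.5591, -0.0376, 0.2107]
orientation: [-2.06, -2.371, -0.0]
ft_force: [0.0, -0.2, -1.2]
gripper_width: 0.657
grip_force: 40.0
```

```bash
python3 - <<'E'
from h import *
s=sense(); print(s['gripper_width'],s['grip_force'])
im,d,p,W=grab('wrist'); np.savez('/tmp/w3.npz',im=im,d=d,W=W); T=pose(); print(T.round(4))
save('w3',im)
C=cloud(d,p,W)
k=(C[...,2]>.014)&(C[...,2]<.027)&(abs(C[...,0]-.56)<.12)&(abs(C[...,1]-.014)<.12); q=C[k]
print(len(q),np.median(q,0),cv2.minAreaRect((q[:,:2]*1000).astype(np.float32)))
E
```

```text
0.6567583102994188 39.999502301216125
[[-1.407e-01  9.901e-01 -2.000e-04  5.590e-01]
 [ 9.901e-01  1.407e-01  3.000e-04 -3.710e-02]
 [ 3.000e-04 -1.000e-04 -1.000e+00  2.106e-01]
 [ 0.000e+00  0.000e+00  0.000e+00  1.000e+00]]
15393 [0.55868436 0.02357558 0.02138221] ((560.13427734375, 14.336273193359375), (150.5220489501953, 149.2624969482422), 5.306499004364014)
```

View pics/w3.png

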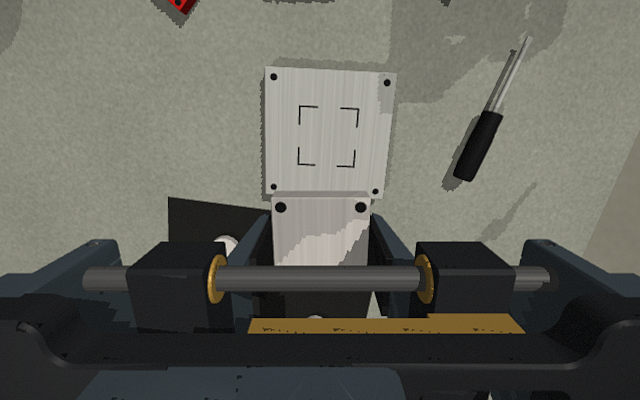

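The wrist view shows the outline's corners at about (299,107), (358,109), (354,166), (298,165). The held plate's front edge is at row 196, with holes at (280,207) and (361,207).

```bash
python3 - <<'E'
from h import *
z=np.load('/tmp/w3.npz'); im,d,W=z['im'],z['d'],z['W']; p=camera_params('wrist'); g=im.max(2)
m=np.zeros(g.shape,np.uint8); m[95:176,285:372]=g[95:176,285:372]<90
v,u=np.nonzero(m); P=plane(np.c_[u,v],p,W,.02); print(len(u),u.min(),u.max(),v.min(),v.max(),cv2.minAreaRect((P[:,:2]*1000).astype(np.float32)))
# held plate holes -> tool frame ; plate top height: TCP .2106, plate top in hand: bed .056 at TCP .0661 => .0101 below TCP
T=pose()
m=np.zeros(g.shape,np.uint8); m[198:216,272:370]=g[198:216,272:370]<70
n,l,st,ce=cv2.connectedComponentsWithStats(m)
for i in range(1,n):
    if st[i,4]>20: Q=plane(ce[i],p,W,T[2,3]-.0101)[0]; print(ce[i],st[i],(T[:3,:3].T@(Q-T[:3,3])*1000).round(1))
# front edge
e=[]
for c in range(285,356,5):
    col=im[185:203,c].astype(int).sum(1); 
    e.append((c,185+np.argmin(col)))
print(e); Q=plane(np.array(e),p,W,T[2,3]-.0101); print(((Q-T[:3,3])@T[:3,:3]*1000).round(1)[::5])
E
```

```text
172 298 358 105 167 ((560.367919921875, 13.291027069091797), (69.4858169555664, 69.8006820678711), 5.286041736602783)
[280.12222222 206.94444444] [275 202  11  11  90] [ 24.3 -24.2  10.1]
[360.06593407 206.92307692] [355 202  11  11  91] [24.3 24.3 10.1]
[(285, np.int64(196)), (290, np.int64(192)), (295, np.int64(192)), (300, np.int64(192)), (305, np.int64(192)), (310, np.int64(196)), (315, np.int64(196)), (320, np.int64(192)), (325, np.int64(192)), (330, np.int64(196)), (335, np.int64(196)), (340, np.int64(196)), (345, np.int64(196)), (350, np.int64(192)), (355, np.int64(192))]
[[ 31.3 -21.   10.1]
 [ 31.3  -6.   10.1]
 [ 31.3   9.   10.1]]
```

Request:
servo_tool(
  rows=[
    [25,3,0,0,0,0,50],
    [25,3,0,0,0,2.8,50],
    [0,0,30,0,0,0,50],
    [0,0,35,0,0,0,50],
    [0,0,35,0,0,0,50],
    [0,0,30,0,0,0,50],
    [0,0,15,0,0,0,50],
    [0,0,10,0,0,0,50],
    [0,0,6,0,0,0,50],
    [0,0,2,0,0,0,50],
    [0,0,0,0,0,0,50],
    [0,0,0,0,0,0,50],
  ],
)

```text
time: 9.97
eef_pos: [0.5589, 0.0126, 0.0484]
orientation: [2.116, 2.32, 0.002]
ft_force: [0.7, -0.1, -1.4]
gripper_width: 0.657
grip_force: 40.0
```

Request:
servo_tool(
  rows=[
    [0.5,1.5,1,0,0,0,50],
    [0,0,1.2,0,0,0,50],
    [0,0,0,0,0,0,50],
    [0,0,0,0,0,0,50],
  ],
)

```text
time: 10.3
eef_pos: [0.5605, 0.0132, 0.0461]
orientation: [2.116, 2.32, 0.002]
ft_force: [0.4, 1.4, 7.2]
gripper_width: 0.659
grip_force: 40.0
```

Request:
servo_tool(
  rows=[
    [0,0,0,0,0,0,91],
    [0,0,0,0,0,0,91],
    [0,0,0,0,0,0,91],
    [0,0,0,0,0,0,91],
    [0,0,-20,0,0,0,91],
    [0,0,-35,0,0,0,91],
    [0,0,-35,0,0,0,91],
    [-10,0,-35,0,0,0,91],
    [-20,-8,-30,0,0,0,91],
    [-25,-12,-30,0,0,0,91],
    [-40,-8,0,0,0,0,91],
    [-40,-9,0,0,0,0,91],
    [-40,-9,0,0,0,0,91],
    [-40,-9,0,0,0,0,91],
    [-40,-9,0,0,0,0,91],
    [-40,-9,0,0,0,0,91],
    [-40,-9,0,0,0,0,91],
    [-40,-9,0,0,0,0,91],
    [-40,-9,0,0,0,0,91],
    [0,0,0,0,0,0,91],
  ],
)

```text
time: 11.97
eef_pos: [0.4966, -0.4161, 0.2298]
orientation: [2.121, 2.315, -0.003]
ft_force: [-0.7, 0.5, -0.1]
gripper_width: 0.997
grip_force: 0.0
```

```bash
cat >> h.py <<'E'
def discs(name='wrist',tag=None,zt=.011,area=150):
    im,d,p,W=grab(name); T=pose(); C=cloud(d,p,W); f,cx,cy=K(p)
    m=((im.max(2)>95)&(C[...,2]>-.02)&(C[...,2]<.03)&(C[...,1]<-.08)&(C[...,0]>.3)&(C[...,0]<.68)&(C[...,1]>-.48)).astype(np.uint8)
    if tag: save(tag,im)
    n,l,st,ce=cv2.connectedComponentsWithStats(m); print('T',T[:3,3].round(4),'yaw',np.degrees(np.arctan2(T[1,0],T[0,0])).round(2))
    for i in range(1,n):
        if area<st[i,4]<9000:
            c=max(cv2.findContours((l==i).astype(np.uint8),0,1)[0],key=len)[:,0]
            P=plane(c,p,W,zt); (x,y),r=cv2.minEnclosingCircle((P[:,:2]*1000).astype(np.float32)); k=l==i
            dt=T[:3,:3].T@(np.array([x/1000,y/1000,0])-np.array([T[0,3],T[1,3],0]))
            print(st[i],'xy',round(x,1),round(y,1),'D',round(2*r,1),'h',np.median(C[k][:,2]).round(4),'tool d',(dt*1000).round(1)[:2])
    return im,d,p,W
E
python3 - <<'E'
from h import *
discs(tag='w4')
im,d,p,W=grab('top'); save('t4',im); C=cloud(d,p,W); k=(C[...,2]>.032)&(C[...,2]<.043)&(abs(C[...,0]-.56)<.06)&(abs(C[...,1]-.014)<.06)
v,u=np.nonzero(k); q=C[k]; print('plate',len(q),np.median(q,0).round(4),cv2.minAreaRect((q[:,:2]*1000).astype(np.float32)))
E
```

```text
T [ 0.4971 -0.4128  0.2296] yaw 95.04
[ 411    0   83  225 3468] xy 653.9 -337.6 D 279.5 h 0.0013 tool d [ 61.1 162.8]
[ 257   45   39   42 1260] xy 431.6 -289.3 D 46.9 h 0.0122 tool d [128.8 -54.4]
[387  48  30  31 718] xy 582.3 -273.3 D 35.9 h 0.012 tool d [131.5  97.1]
[ 265  123   41   40 1295] xy 447.8 -380.7 D 53.4 h 0.0123 tool d [ 36.3 -46.2]
[376 138  23  23 417] xy 580.6 -376.9 D 31.3 h 0.0083 tool d [28.5 86.3]
plate 393 [0.5594 0.0164 0.0363] ((560.7682495117188, 15.319038391113281), (60.325199127197266, 59.5951042175293), 5.0837721824646)
```

View pics/w4.png

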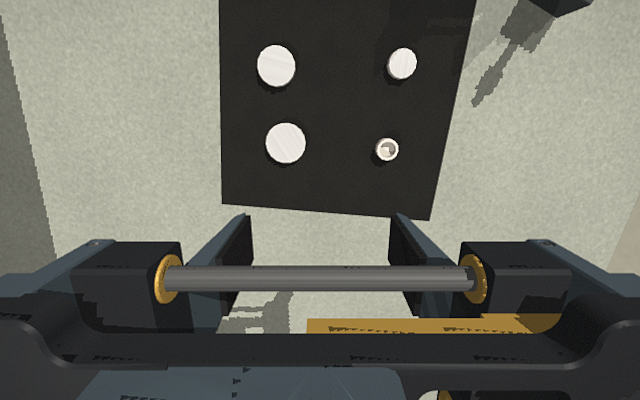

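The wrist view shows disc46 at (276,66), disc52 at (285,143), disc34 at (402,63) and the upright chamber at (387,149). The plate is within about 1 mm of the mark. The arm was still settling when I read it, so I measure again now.

```bash
python3 - <<'E'
from h import *
discs()
E
```

```text
T [ 0.4978 -0.4093  0.2298] yaw 95.2
[ 416    0   78  229 3525] xy 660.7 -334.5 D 285.0 h 0.0013 tool d [ 59.8 169. ]
[ 256   50   39   42 1245] xy 431.5 -289.4 D 46.8 h 0.0121 tool d [125.4 -55.1]
[386  53  30  32 708] xy 582.5 -273.3 D 36.0 h 0.0121 tool d [127.7  96.7]
[ 265  127   40   41 1287] xy 447.7 -380.5 D 53.6 h 0.0123 tool d [ 33.2 -47.3]
[374 143  24  23 407] xy 580.9 -377.0 D 31.1 h 0.0081 tool d [24.7 85.7]
```

Request:
servo_tool(
  rows=[
    [17,-23,0,0,0,0,91],
    [18,-24.4,0,0,0,0,91],
    [0,0,35,0,0,0,91],
    [0,0,40,0,0,0,91],
    [0,0,40,0,0,0,91],
    [0,0,40,0,0,0,91],
    [0,0,25,0,0,0,91],
    [0,0,15,0,0,0,91],
    [0,0,7,0,0,0,91],
    [0,0,2,0,0,0,91],
    [0,0,0.5,0,0,0,91],
    [0,0,0,0,0,0,91],
  ],
  grip_force=30,
)

```text
time: 13.12
eef_pos: [0.4484, -0.3789, 0.0269]
orientation: [2.115, 2.32, -0.0]
ft_force: [0.4, 1.0, 0.7]
gripper_width: 0.998
grip_force: 0.0
```

Request:
servo_tool(
  rows=[
    [0,0,0,0,0,0,40],
    [0,0,0,0,0,0,40],
    [0,0,0,0,0,0,40],
    [0,0,0,0,0,0,40],
    [0,0,0,0,0,0,40],
    [0,0,0,0,0,0,40],
    [0,0,0,0,0,0,40],
    [0,0,-10,0,0,0,40],
    [0,0,-30,0,0,0,40],
    [0,0,-40,0,0,0,40],
    [0,0,-40,0,0,0,40],
    [0,0,-25,0,0,0,40],
    [0,0,0,0,0,0,40],
    [0,0,0,0,0,0,40],
  ],
)

```text
time: 14.28
eef_pos: [0.4482, -0.3793, 0.1728]
orientation: [2.115, 2.319, -0.0]
ft_force: [-0.0, -0.3, -1.0]
gripper_width: 0.556
grip_force: 30.0
```

```bash
cat >> h.py <<'E'
def inhand(D,tag=None):
    # disc front edge (towards tool +x) and centre in the tool frame, disc underside taken 3 mm behind the tips
    s=sense(); im,d,p,W=grab('wrist'); T=pose(); Tc=np.array(p['T_tool_cam'])
    if tag: save(tag,im)
    f,cx,cy=K(p); print('T',T[:3,3].round(4),'w',round(s['gripper_width']*91.2,1),'F',round(s['grip_force'],1))
    L=cloud(d,p,Tc); k=(abs(L[...,2]-.012)<.014)&(abs(L[...,1])<.02)&(L[...,0]>-.05)&(L[...,0]<.06)&(im.max(2)>95)
    k=cv2.morphologyEx(k.astype(np.uint8),cv2.MORPH_OPEN,np.ones((3,3)))
    n,l,st,ce=cv2.connectedComponentsWithStats(k)
    for i in range(1,n):
        if st[i,4]>40:
            q=L[l==i]; qq=q[abs(q[:,1])<.006]; print(st[i],'z',(np.percentile(q[:,2],[5,50,95])*1000).round(1),'xmax',(qq[:,0].max()*1000).round(1),'-> cx',(qq[:,0].max()*1000-D/2).round(1))
E
python3 - <<'E'
from h import *
inhand(52,'w5')
E
```

```text
T [ 0.4476 -0.3787  0.1712] w 50.7 F 30.0
[ 289  202   63   63 3631] z [12.4 13.4 16.5] xmax 24.7 -> cx -1.3
```

View pics/w5.png

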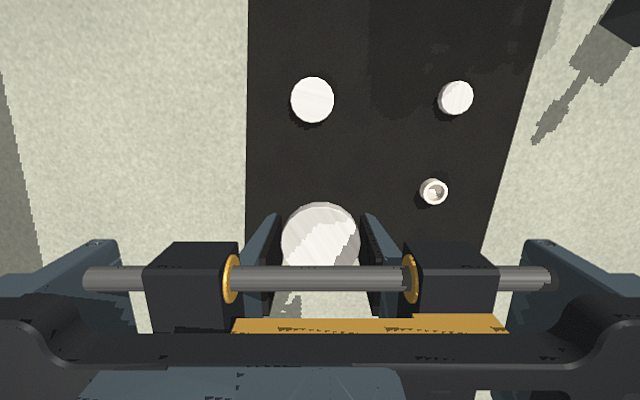

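Disc52 is in the hand at (320,240), off the grasp centre by about −1 mm along tool x. Next I carry it to the plate.

Request:
servo_tool(
  rows=[
    [15,6,0,0,0,0,40],
    [36,13.9,0,0,0,0,40],
    [36,13.9,0,0,0,0,40],
    [36,13.9,0,0,0,0,40],
    [36,13.9,0,0,0,0,40],
    [36,13.9,0,0,0,0,40],
    [36,13.9,0,0,0,0,40],
    [36,13.9,0,0,0,0,40],
    [36,13.9,0,0,0,0,40],
    [36,13.9,0,0,0,0,40],
    [30,11,0,0,0,0,40],
    [13.3,5.5,0,0,0,0,40],
    [0,0,20,0,0,0,40],
    [0,0,35,0,0,0,40],
    [0,0,25,0,0,0,40],
    [0,0,15,0,0,0,40],
    [0,0,8,0,0,0,40],
    [0,0,3,0,0,0,40],
    [0,0,0,0,0,0,40],
    [0,0,0,0,0,0,40],
  ],
)

```text
time: 16.0
eef_pos: [0.5599, 0.0155, 0.0652]
orientation: [2.117, 2.321, 0.0]
ft_force: [0.7, 0.4, -0.8]
gripper_width: 0.559
grip_force: 30.0
```

Request:
servo_tool(
  rows=[
    [0,0,2,0,0,0,40],
    [0,0,1.7,0,0,0,40],
    [0,0,0,0,0,0,40],
    [0,0,0,0,0,0,40],
  ],
)

```text
time: 16.33
eef_pos: [0.5602, 0.0154, 0.0618]
orientation: [2.116, 2.32, 0.002]
ft_force: [-0.6, -0.2, 5.6]
gripper_width: 0.562
grip_force: 30.0
```

Request:
servo_tool(
  rows=[
    [0,0,0,0,0,0,91],
    [0,0,0,0,0,0,91],
    [0,0,0,0,0,0,91],
    [0,0,-20,0,0,0,91],
    [0,0,-35,0,0,0,91],
    [0,0,-35,0,0,0,91],
    [-15,-7,-35,0,0,0,91],
    [-33,-16,-15,0,0,0,91],
    [-36,-18,0,0,0,0,91],
    [-36,-18,0,0,0,0,91],
    [-36,-18,0,0,0,0,91],
    [-36,-18,0,0,0,0,91],
    [-36,-18,0,0,0,0,91],
    [-36,-18,0,0,0,0,91],
    [-34,-17,0,0,0,0,91],
    [-16,-8,0,0,0,0,91],
    [-8,-3,0,0,0,0,91],
    [0,0,0,0,0,0,91],
    [0,0,0,0,0,0,91],
  ],
)

```text
time: 17.92
eef_pos: [0.431, -0.3192, 0.2009]
orientation: [-2.117, -2.32, -0.0]
ft_force: [-0.4, 0.1, 0.6]
gripper_width: 0.994
grip_force: 0.0
```

```bash
python3 - <<'E'
from h import *
discs()
im,d,p,W=grab('top'); C=cloud(d,p,W)
def lvl(lo,hi):
    k=(C[...,2]>lo)&(C[...,2]<hi)&(abs(C[...,0]-.56)<.06)&(abs(C[...,1]-.014)<.06); q=C[k]
    if len(q)>20: (x,y),r=cv2.minEnclosingCircle((q[:,:2]*1000).astype(np.float32)); print(lo,len(q),q.mean(0).round(4),'circ',x,y,2*r)
lvl(.042,.053); lvl(.032,.053)
E
```

```text
T [ 0.4311 -0.3187  0.2009] yaw 95.29
[ 483    0   86  241 3947] xy 663.7 -244.1 D 280.0 h 0.0013 tool d [ 52.8 238.4]
[ 325   17   37   42 1235] xy 441.4 -161.7 D 41.7 h 0.0122 tool d [155.4  24.7]
[ 304  135   38   39 1161] xy 431.5 -289.3 D 47.4 h 0.0124 tool d [29.2  3.1]
[433 138  31  29 702] xy 581.9 -272.9 D 37.7 h 0.0121 tool d [ 31.7 154.3]
[418 218  24  24 359] xy 580.6 -376.5 D 36.5 h 0.0094 tool d [-71.4 143.5]
0.042 249 [0.5606 0.0141 0.047 ] circ 560.51806640625 14.102656364440918 51.6083869934082
0.032 412 [0.5599 0.0153 0.0427] circ 560.4102783203125 14.914831161499023 78.86754608154297
```

Request:
servo_tool(
  rows=[
    [28.5,3.1,20,0,0,0,91],
    [0,0,40,0,0,0,91],
    [0,0,40,0,0,0,91],
    [0,0,35,0,0,0,91],
    [0,0,20,0,0,0,91],
    [0,0,13,0,0,0,91],
    [0,0,6,0,0,0,91],
    [0,0,2,0,0,0,91],
    [0,0,0,0,0,0,91],
    [0,0,0,0,0,0,35],
    [0,0,0,0,0,0,35],
    [0,0,0,0,0,0,35],
    [0,0,0,0,0,0,35],
    [0,0,0,0,0,0,35],
    [0,0,0,0,0,0,35],
    [0,0,0,0,0,0,35],
    [0,0,-10,0,0,0,35],
    [0,0,-35,0,0,0,35],
    [0,0,-40,0,0,0,35],
    [0,0,-40,0,0,0,35],
  ],
)

```text
time: 19.68
eef_pos: [0.4307, -0.2906, 0.1518]
orientation: [-2.116, -2.32, 0.0]
ft_force: [0.8, -0.4, -0.4]
gripper_width: 0.492
grip_force: 30.0
```

Request:
servo_tool(
  rows=[
    [0,0,-20,0,0,0,35],
    [0,0,0,0,0,0,35],
    [0,0,0,0,0,0,35],
    [0,0,0,0,0,0,35],
  ],
)

```text
time: 20.02
eef_pos: [0.431, -0.2908, 0.1699]
orientation: [-2.117, -2.321, -0.0]
ft_force: [0.9, -0.6, -0.7]
gripper_width: 0.489
grip_force: 30.0
```

```bash
python3 - <<'E'
from h import *
inhand(46)
E
```

```text
T [ 0.4308 -0.2907  0.1694] w 44.6 F 30.0
[ 289  201   63   64 3531] z [12.2 13.2 16.6] xmax 25.1 -> cx 2.1
```

Request:
servo_tool(
  rows=[
    [15,8,0,0,0,0,35],
    [34,18.4,0,0,0,0,35],
    [34,18.4,0,0,0,0,35],
    [34,18.4,0,0,0,0,35],
    [34,18.4,0,0,0,0,35],
    [34,18.4,0,0,0,0,35],
    [34,18.4,0,0,0,0,35],
    [34,18.4,0,0,0,0,35],
    [25,13.5,0,0,0,0,35],
    [12,6.6,0,0,0,0,35],
    [0,0,20,0,0,0,35],
    [0,0,35,0,0,0,35],
    [0,0,25,0,0,0,35],
    [0,0,10,0,0,0,35],
    [0,0,4,0,0,0,35],
    [0,0,0,0,0,0,35],
    [0,0,0,0,0,0,35],
  ],
)

```text
time: 21.48
eef_pos: [0.5615, 0.0118, 0.0768]
orientation: [2.117, 2.32, 0.001]
ft_force: [0.1, -0.1, 0.3]
gripper_width: 0.487
grip_force: 30.0
```

Request:
servo_tool(
  rows=[
    [1,-1,2,0,0,0,35],
    [0,0,1.8,0,0,0,35],
    [0,0,0,0,0,0,35],
    [0,0,0,0,0,0,35],
  ],
)

```text
time: 21.82
eef_pos: [0.5601, 0.0129, 0.0727]
orientation: [2.117, 2.321, 0.001]
ft_force: [-0.5, 0.5, 1.7]
gripper_width: 0.494
grip_force: 30.0
```

Request:
servo_tool(
  rows=[
    [0,0,0.6,0,0,0,35],
    [0,0,0,0,0,0,91],
    [0,0,0,0,0,0,91],
    [0,0,0,0,0,0,91],
    [0,0,0,0,0,0,91],
    [0,0,-20,0,0,0,91],
    [0,0,-35,0,0,0,91],
    [0,0,-35,0,0,0,91],
    [-12,-9,-25,0,0,0,91],
    [-30,-21,-12,0,0,0,91],
    [-33,-23.5,0,0,0,0,91],
    [-33,-23.5,0,0,0,0,91],
    [-33,-23.5,0,0,0,0,91],
    [-30,-21.5,0,0,0,0,91],
    [-15,-11,0,0,0,0,91],
    [-6,-4,0,0,0,0,91],
    [0,0,0,0,0,0,91],
    [0,0,0,0,0,0,91],
    [0,0,0,0,0,0,91],
  ],
)

```text
time: 23.4
eef_pos: [0.4417, -0.1899, 0.1986]
orientation: [-2.116, -2.322, -0.0]
ft_force: [0.2, 0.7, 0.2]
gripper_width: 0.995
grip_force: 0.0
```

```bash
cat >> h.py <<'E'
def levels():
    im,d,p,W=grab('top'); C=cloud(d,p,W); N=(abs(C[...,0]-.56)<.06)&(abs(C[...,1]-.014)<.06)
    for i in range(6):
        z=.036+.011*i; k=N&(abs(C[...,2]-z)<.004); q=C[k]
        K_=N&(C[...,2]>z-.004); qa=C[K_]
        if len(qa)>20: (x,y),r=cv2.minEnclosingCircle((qa[:,:2]*1000).astype(np.float32)); print('z',z,len(qa),'mean',(qa.mean(0)*1000).round(1),'circ',round(x,1),round(y,1),round(2*r,1))
    return im
E
python3 - <<'E'
from h import *
discs(); levels()
E
```

```text
T [ 0.4417 -0.1898  0.1985] yaw 95.34
[306 138  33  34 887] xy 440.9 -160.9 D 41.4 h 0.0124 tool d [28.8  1.9]
[ 216  291   37   42 1014] xy 335.7 -398.5 D 91.5 h 0.0018 tool d [-198. -125.]
[394 301  21  17 254] xy 581.4 -372.6 D 36.2 h 0.0084 tool d [-195.   122.1]
z 0.036 422 mean [559.3  15.2  47.8] circ 560.6 14.9 79.0
z 0.047 245 mean [560.   14.3  56. ] circ 560.7 14.1 51.6
z 0.057999999999999996 189 mean [559.8  15.1  58.3] circ 560.0 14.7 45.2
```

Request:
servo_tool(
  rows=[
    [28.5,1.9,20,0,0,0,80],
    [0,0,40,0,0,0,80],
    [0,0,40,0,0,0,80],
    [0,0,34,0,0,0,80],
    [0,0,19,0,0,0,80],
    [0,0,13,0,0,0,80],
    [0,0,5.5,0,0,0,80],
    [0,0,2,0,0,0,80],
    [0,0,0,0,0,0,80],
    [0,0,0,0,0,0,30],
    [0,0,0,0,0,0,30],
    [0,0,0,0,0,0,30],
    [0,0,0,0,0,0,30],
    [0,0,0,0,0,0,30],
    [0,0,0,0,0,0,30],
    [0,0,0,0,0,0,30],
    [0,0,-10,0,0,0,30],
    [0,0,-35,0,0,0,30],
    [0,0,-40,0,0,0,30],
    [0,0,-40,0,0,0,30],
  ],
)

```text
time: 25.17
eef_pos: [0.4396, -0.1619, 0.1513]
orientation: [-2.116, -2.32, 0.001]
ft_force: [1.3, -0.6, 0.4]
gripper_width: 0.425
grip_force: 30.0
```

Request:
servo_tool(
  rows=[
    [0,0,-20,0,0,0,30],
    [0,0,0,0,0,0,30],
    [0,0,0,0,0,0,30],
    [0,0,0,0,0,0,30],
  ],
)

```text
time: 25.5
eef_pos: [0.4399, -0.162, 0.1695]
orientation: [-2.117, -2.32, 0.0]
ft_force: [-0.0, -0.0, -0.7]
gripper_width: 0.427
grip_force: 30.0
```

```bash
python3 - <<'E'
from h import *
inhand(40)
E
```

```text
T [ 0.4397 -0.1619  0.1691] w 38.9 F 30.0
[ 290  206   61   59 2893] z [11.9 12.8 16.8] xmax 21.6 -> cx 1.6
```

Request:
servo_tool(
  rows=[
    [15,12.5,0,0,0,0,30],
    [32,26.7,0,0,0,0,30],
    [32,26.7,0,0,0,0,30],
    [32,26.7,0,0,0,0,30],
    [32,26.7,0,0,0,0,30],
    [14,11.6,0,0,0,0,30],
    [6.1,5.3,0,0,0,0,30],
    [0,0,20,0,0,0,30],
    [0,0,32,0,0,0,30],
    [0,0,20,0,0,0,30],
    [0,0,8,0,0,0,30],
    [0,0,2.7,0,0,0,30],
    [0,0,0,0,0,0,30],
    [0,0,0,0,0,0,30],
  ],
)

```text
time: 26.72
eef_pos: [0.5614, 0.0123, 0.0882]
orientation: [2.117, 2.32, 0.001]
ft_force: [0.4, -0.3, 0.5]
gripper_width: 0.428
grip_force: 30.0
```

Request:
servo_tool(
  rows=[
    [0,-0.7,2,0,0,0,30],
    [0,0,1.5,0,0,0,30],
    [0,0,0.5,0,0,0,30],
    [0,0,0,0,0,0,30],
    [0,0,0,0,0,0,30],
  ],
)

```text
time: 27.13
eef_pos: [0.5604, 0.0125, 0.0837]
orientation: [2.117, 2.321, 0.0]
ft_force: [0.7, 0.4, 1.0]
gripper_width: 0.423
grip_force: 30.0
```

Request:
servo_tool(
  rows=[
    [0,0,0.5,0,0,0,30],
    [0,0,0,0,0,0,80],
    [0,0,0,0,0,0,80],
    [0,0,0,0,0,0,80],
    [0,0,0,0,0,0,80],
    [0,0,-20,0,0,0,80],
    [0,0,-35,0,0,0,80],
    [0,0,-40,0,0,0,80],
    [-15,-1,-20,0,0,0,80],
    [-36,-1,0,0,0,0,80],
    [-40,-1,0,0,0,0,80],
    [-40,-1,0,0,0,0,80],
    [-40,-1,0,0,0,0,80],
    [-40,-1,0,0,0,0,80],
    [-40,-1,0,0,0,0,80],
    [-35,0,0,0,0,0,80],
    [-20,0,0,0,0,0,80],
    [-10,0,0,0,0,0,80],
    [0,0,0,0,0,0,80],
    [0,0,0,0,0,0,80],
  ],
)

```text
time: 28.8
eef_pos: [0.5821, -0.3022, 0.1976]
orientation: [-2.117, -2.32, -0.0]
ft_force: [-0.6, -0.0, -0.7]
gripper_width: 0.873
grip_force: 0.0
```

Request:
servo_tool(
  rows=[
    [0,0,0,0,0,0,80],
    [0,0,0,0,0,0,80],
  ],
)

```text
time: 28.97
eef_pos: [0.5824, -0.3013, 0.198]
orientation: [-2.115, -2.322, -0.0]
ft_force: [0.3, 0.9, -0.6]
gripper_width: 0.877
grip_force: 0.0
```

```bash
python3 - <<'E'
from h import *
discs(); levels()
E
```

```text
T [ 0.5824 -0.3014  0.1981] yaw 95.34
[ 368    0   62  265 4173] xy 667.8 -257.4 D 314.0 h 0.0014 tool d [35.9 89. ]
[309 141  29  30 656] xy 582.8 -272.9 D 35.6 h 0.0123 tool d [28.4  3. ]
[302 222  23  25 435] xy 581.3 -376.6 D 34.8 h 0.0093 tool d [-74.8  -8.1]
[249 291 129  11 441] xy 587.7 -465.3 D 179.8 h 0.0018 tool d [-163.6  -10.1]
z 0.036 407 mean [559.1  15.2  52.3] circ 560.5 14.9 78.9
z 0.047 246 mean [559.4  14.2  62.7] circ 560.7 14.1 51.7
z 0.057999999999999996 193 mean [559.2  15.2  67. ] circ 559.8 16.2 46.7
z 0.069 146 mean [560.6  14.4  69.5] circ 560.8 14.2 39.5
```

Request:
servo_tool(
  rows=[
    [28.4,2,20,0,0,0,75],
    [0,0,40,0,0,0,75],
    [0,0,40,0,0,0,75],
    [0,0,34,0,0,0,75],
    [0,0,19,0,0,0,75],
    [0,0,13,0,0,0,75],
    [0,0,5,0,0,0,75],
    [0,0,2,0,0,0,75],
    [0,0,0,0,0,0,75],
    [0,0,0,0,0,0,25],
    [0,0,0,0,0,0,25],
    [0,0,0,0,0,0,25],
    [0,0,0,0,0,0,25],
    [0,0,0,0,0,0,25],
    [0,0,0,0,0,0,25],
    [0,0,0,0,0,0,25],
    [0,0,-10,0,0,0,25],
    [0,0,-35,0,0,0,25],
    [0,0,-40,0,0,0,25],
    [0,0,-40,0,0,0,25],
  ],
)

```text
time: 30.73
eef_pos: [0.5811, -0.2739, 0.1516]
orientation: [-2.116, -2.32, 0.001]
ft_force: [0.2, -1.0, -0.3]
gripper_width: 0.357
grip_force: 30.0
```

Request:
servo_tool(
  rows=[
    [0,0,-30,0,0,0,25],
    [0,0,0,0,0,0,25],
    [0,0,0,0,0,0,25],
    [0,0,0,0,0,0,25],
  ],
)

```text
time: 31.07
eef_pos: [0.5813, -0.2741, 0.18]
orientation: [-2.117, -2.321, 0.0]
ft_force: [-0.4, 0.2, 0.1]
gripper_width: 0.359
grip_force: 30.0
```

```bash
python3 - <<'E'
from h import *
inhand(34)
E
```

```text
T [ 0.5811 -0.2739  0.1792] w 32.7 F 30.0
[ 294  211   53   53 2160] z [11.6 12.6 17.6] xmax 18.6 -> cx 1.6
```

Request:
servo_tool(
  rows=[
    [16,0.5,0,0,0,0,25],
    [36,0.7,0,0,0,0,25],
    [36,0.7,0,0,0,0,25],
    [36,0.7,0,0,0,0,25],
    [36,0.7,0,0,0,0,25],
    [36,0.7,0,0,0,0,25],
    [36,0.7,0,0,0,0,25],
    [32,0.5,0,0,0,0,25],
    [16,0.5,0,0,0,0,25],
    [7.6,0,0,0,0,0,25],
    [0,0,20,0,0,0,25],
    [0,0,32,0,0,0,25],
    [0,0,20,0,0,0,25],
    [0,0,7,0,0,0,25],
    [0,0,3,0,0,0,25],
    [0,0,0,0,0,0,25],
    [0,0,0,0,0,0,25],
  ],
)

```text
time: 32.53
eef_pos: [0.5616, 0.0124, 0.0988]
orientation: [2.117, 2.32, 0.001]
ft_force: [-0.0, 0.1, -0.1]
gripper_width: 0.355
grip_force: 30.0
```

Request:
servo_tool(
  rows=[
    [0.4,-0.8,2,0,0,0,25],
    [0,0,1.2,0,0,0,25],
    [0,0,0.5,0,0,0,25],
    [0,0,0,0,0,0,25],
    [0,0,0,0,0,0,25],
  ],
)

```text
time: 32.95
eef_pos: [0.5603, 0.013, 0.0944]
orientation: [2.117, 2.321, 0.0]
ft_force: [0.3, 0.5, -0.5]
gripper_width: 0.358
grip_force: 30.0
```

Request:
servo_tool(
  rows=[
    [0,0,0.6,0,0,0,25],
    [0,0,0,0,0,0,25],
    [0,0,0,0,0,0,25],
  ],
)

```text
time: 33.2
eef_pos: [0.5603, 0.013, 0.094]
orientation: [2.117, 2.321, 0.0]
ft_force: [-1.8, 0.1, 6.3]
gripper_width: 0.36
grip_force: 30.0
```

Request:
servo_tool(
  rows=[
    [0,0,0,0,0,0,75],
    [0,0,0,0,0,0,75],
    [0,0,0,0,0,0,75],
    [0,0,0,0,0,0,75],
    [0,0,-20,0,0,0,75],
    [0,0,-35,0,0,0,75],
    [0,0,-40,0,0,0,75],
    [-15,0,-9,0,0,0,75],
    [-36,-1.7,0,0,0,0,75],
    [-40,-2,0,0,0,0,75],
    [-40,-2,0,0,0,0,75],
    [-40,-2,0,0,0,0,75],
    [-40,-2,0,0,0,0,75],
    [-40,-2,0,0,0,0,75],
    [-40,-2,0,0,0,0,75],
    [-40,-2,0,0,0,0,75],
    [-40,-2,0,0,0,0,75],
    [-30,0,0,0,0,0,75],
    [-12,0,0,0,0,0,75],
    [-6,0,0,0,0,0,75],
  ],
)

```text
time: 34.87
eef_pos: [0.5806, -0.4079, 0.1971]
orientation: [-2.119, -2.319, 0.0]
ft_force: [0.4, 1.0, 0.2]
gripper_width: 0.824
grip_force: 0.0
```

Request:
servo_tool(
  rows=[
    [0,0,0,0,0,0,75],
    [0,0,0,0,0,0,75],
    [0,0,0,0,0,0,75],
  ],
)

```text
time: 35.12
eef_pos: [0.5812, -0.4043, 0.1977]
orientation: [-2.115, -2.322, -0.0]
ft_force: [0.5, 0.5, -0.3]
gripper_width: 0.824
grip_force: 0.0
```

```bash
python3 - <<'E'
from h import *
im,d,p,W=discs(zt=.014); levels(); save('w6',cv2.resize(im[100:220,240:400],None,fx=3,fy=3))
E
```

```text
T [ 0.5812 -0.4043  0.1978] yaw 95.34
[ 264    0  166  237 4052] xy 595.0 -339.5 D 313.5 h 0.0014 tool d [63.2 19.8]
[310 144  24  26 473] xy 580.8 -376.4 D 30.3 h 0.0076 tool d [27.8  2.2]
z 0.036 415 mean [558.8  15.3  55.1] circ 560.6 14.8 79.4
z 0.047 245 mean [558.7  14.5  67.8] circ 565.0 19.9 64.8
z 0.057999999999999996 193 mean [558.7  15.2  73.4] circ 560.2 15.0 45.1
z 0.069 150 mean [560.   14.5  77.5] circ 560.9 14.4 38.9
z 0.07999999999999999 110 mean [560.1  14.9  80.4] circ 560.3 14.9 33.4
```

View pics/w6.png

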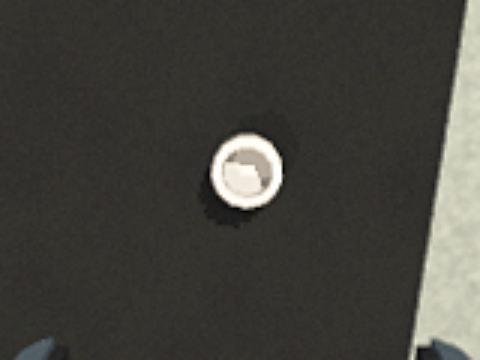

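The chamber stands upright, with its open well up, at crop pixel (246,171). The stack of four discs is centred within about 1 mm. Next I grip the chamber.

Request:
servo_tool(
  rows=[
    [27.3,1.7,20,0,0,0,70],
    [0,0,40,0,0,0,70],
    [0,0,40,0,0,0,70],
    [0,0,34,0,0,0,70],
    [0,0,18,0,0,0,70],
    [0,0,12,0,0,0,70],
    [0,0,4.5,0,0,0,70],
    [0,0,1.5,0,0,0,70],
    [0,0,0,0,0,0,70],
    [0,0,0,0,0,0,20],
    [0,0,0,0,0,0,20],
    [0,0,0,0,0,0,20],
    [0,0,0,0,0,0,20],
    [0,0,0,0,0,0,20],
    [0,0,0,0,0,0,20],
    [0,0,0,0,0,0,20],
    [0,0,-10,0,0,0,20],
    [0,0,-35,0,0,0,20],
    [0,0,-40,0,0,0,20],
    [0,0,-40,0,0,0,20],
  ],
  grip_force=20,
)

```text
time: 36.88
eef_pos: [0.5797, -0.3782, 0.1543]
orientation: [-2.116, -2.32, 0.0]
ft_force: [-0.3, -0.8, -0.6]
gripper_width: 0.295
grip_force: 20.0
```

Request:
servo_tool(
  rows=[
    [0,0,-30,0,0,0,20],
    [0,0,0,0,0,0,20],
    [0,0,0,0,0,0,20],
    [0,0,0,0,0,0,20],
  ],
)

```text
time: 37.22
eef_pos: [0.5798, -0.3783, 0.1825]
orientation: [-2.117, -2.321, 0.0]
ft_force: [-0.4, 0.5, -0.5]
gripper_width: 0.292
grip_force: 20.0
```

```bash
python3 - <<'E'
from h import *
inhand(28)
E
```

```text
T [ 0.5796 -0.3781  0.1816] w 26.6 F 20.0
[ 299  212   43   47 1609] z [11.5 16.8 22.2] xmax 16.4 -> cx 2.4Traceback (most recent call last):
  File "<stdin>", line 2, in <module>
  File "h.py", line 42, in inhand
    q=L[l==i]; qq=q[abs(q[:,1])<.006]; print(st[i],'z',(np.percentile(q[:,2],[5,50,95])*1000).round(1),'xmax',(qq[:,0].max()*1000).round(1),'-> cx',(qq[:,0].max()*1000-D/2).round(1))
                                                                                                               ~~~~~~~~~~~^^
    return umr_maximum(a, axis, None, out, keepdims, initial, where)
ValueError: zero-size array to reduction operation maximum which has no identity
```

Request:
servo_tool(
  rows=[
    [16,0.5,0,0,0,0,20],
    [40,1.8,0,0,0,0,20],
    [40,1.8,0,0,0,0,20],
    [40,1.8,0,0,0,0,20],
    [40,1.8,0,0,0,0,20],
    [40,1.8,0,0,0,0,20],
    [40,1.8,0,0,0,0,20],
    [40,1.8,0,0,0,0,20],
    [40,1.8,0,0,0,0,20],
    [32,1,0,0,0,0,20],
    [16,0.5,0,0,0,0,20],
    [7,0.4,0,0,0,0,20],
    [0,0,20,0,0,0,20],
    [0,0,30,0,0,0,20],
    [0,0,14,0,0,0,20],
    [0,0,5,0,0,0,20],
    [0,0,2,0,0,0,20],
    [0,0,0,0,0,0,20],
    [0,0,0,0,0,0,20],
  ],
)

```text
time: 38.85
eef_pos: [0.5616, 0.012, 0.1123]
orientation: [2.117, 2.32, 0.001]
ft_force: [0.1, -0.4, -0.0]
gripper_width: 0.299
grip_force: 20.0
```

Request:
servo_tool(
  rows=[
    [0.6,-1,2,0,0,0,20],
    [0,0,1.5,0,0,0,20],
    [0,0,0.5,0,0,0,20],
    [0,0,0,0,0,0,20],
    [0,0,0,0,0,0,20],
  ],
)

```text
time: 39.27
eef_pos: [0.5601, 0.0128, 0.1078]
orientation: [2.117, 2.321, 0.0]
ft_force: [0.2, -0.1, -0.5]
gripper_width: 0.293
grip_force: 20.0
```

Request:
servo_tool(
  rows=[
    [0,0,0.7,0,0,0,20],
    [0,0,0,0,0,0,20],
    [0,0,0,0,0,0,20],
  ],
)

```text
time: 39.52
eef_pos: [0.5602, 0.0128, 0.1075]
orientation: [2.117, 2.321, 0.001]
ft_force: [-2.9, -0.2, 10.2]
gripper_width: 0.296
grip_force: 20.0
```

Request:
servo_tool(
  rows=[
    [0,0,0,0,0,0,60],
    [0,0,0,0,0,0,60],
    [0,0,0,0,0,0,60],
    [0,0,-15,0,0,0,60],
    [0,0,-35,0,0,0,60],
    [0,0,-40,0,0,0,60],
    [15,0,0,0,0,0,60],
    [36,-3,0,0,0,0,60],
    [36,-3,0,0,0,0,60],
    [36,-3,0,0,0,0,60],
    [36,-3,0,0,0,0,60],
    [36,-3,0,0,0,0,60],
    [36,-3,0,0,0,0,60],
    [36,-3,0,0,0,0,60],
    [36,-3,0,0,0,0,45],
    [32,0,0,0,0,0,45],
    [13,0,0,0,0,0,45],
    [5,0,0,0,0,-2.9,45],
    [0,0,0,0,0,0,45],
    [0,0,0,0,0,0,45],
  ],
)

```text
time: 41.18
eef_pos: [0.5037, 0.3618, 0.1967]
orientation: [2.059, 2.373, -0.001]
ft_force: [-0.3, 0.0, 0.5]
gripper_width: 0.494
grip_force: 0.0
```

```bash
python3 - <<'E'
from h import *
T=pose(); print(T.round(4)); levels()
im,d,p,W=grab('side'); save('s7',cv2.resize(im[170:300,250:400],None,fx=4,fy=4))
im,d,p,W=grab('wrist'); C=cloud(d,p,W)
b=(C[...,2]>.08)&(C[...,2]<.115)&(C[...,0]<.6)&(C[...,1]>.3); q=C[b]
if len(q): print('post',len(q),cv2.minAreaRect((q[:,:2]*1000).astype(np.float32)))
E
```

```text
[[-1.411e-01  9.900e-01 -4.000e-04  5.037e-01]
 [ 9.900e-01  1.411e-01 -5.000e-04  3.618e-01]
 [-4.000e-04 -4.000e-04 -1.000e+00  1.967e-01]
 [ 0.000e+00  0.000e+00  0.000e+00  1.000e+00]]
z 0.036 413 mean [558.7  15.1  56.8] circ 560.7 15.0 79.0
z 0.047 249 mean [558.4  14.1  70.3] circ 561.6 13.2 53.1
z 0.057999999999999996 193 mean [558.4  15.1  77.1] circ 560.2 15.0 45.2
z 0.069 149 mean [559.4  14.4  82.3] circ 560.7 14.2 39.5
z 0.07999999999999999 113 mean [559.5  14.7  86.4] circ 560.1 14.8 33.3
z 0.091 48 mean [560.6  15.5  92.6] circ 560.4 15.7 27.6
post 419 ((504.40185546875, 363.01165771484375), (18.441844940185547, 17.80746078491211), 8.141206741333008)
```

View pics/s7.png

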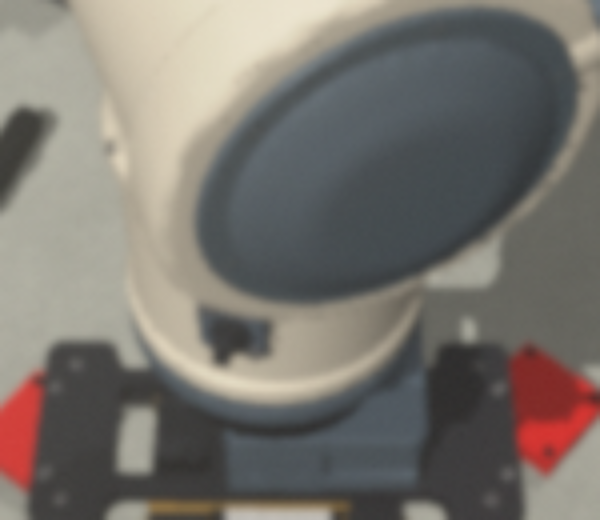

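The arm blocks the side view, but the top depth shows all levels centred within about 1.5 mm. The post is straight below the tool. Next I grip it and push the jaw home.

Request:
servo_tool(
  rows=[
    [1,0.5,20,0,0,0,45],
    [0,0,35,0,0,0,45],
    [0,0,28,0,0,0,45],
    [0,0,15,0,0,0,45],
    [0,0,6,0,0,0,45],
    [0,0,1,0,0,0,45],
    [0,0,0,0,0,0,10],
    [0,0,0,0,0,0,10],
    [0,0,0,0,0,0,10],
    [0,0,0,0,0,0,10],
    [0,0,0,0,0,0,10],
    [0,0,0,0,0,0,10],
    [-5,0,0,0,0,0,10],
    [-8,0,0,0,0,0,10],
    [-10,0,0,0,0,0,10],
    [-10,0,0,0,0,0,10],
    [-7,0,0,0,0,0,10],
    [-5,0,0,0,0,0,10],
    [-3,0,0,0,0,0,10],
    [0,0,0,0,0,0,10],
  ],
  grip_force=40,
)

```text
time: 43.0
eef_pos: [0.5108, 0.3154, 0.0928]
orientation: [-2.058, -2.373, -0.001]
ft_force: [-2.6, -2.4, 8.4]
gripper_width: 0.194
grip_force: 40.0
```

Request:
servo_tool(
  rows=[
    [-1,0,0,0,0,0,10],
    [0,0,0,0,0,0,10],
    [0,0,0,0,0,0,10],
  ],
)

```text
time: 43.25
eef_pos: [0.511, 0.3149, 0.0928]
orientation: [-2.058, -2.374, -0.001]
ft_force: [-4.6, 0.9, 8.4]
gripper_width: 0.187
grip_force: 40.0
```

Request:
servo_tool(
  rows=[
    [-1,0,0,0,0,0,10],
    [0,0,0,0,0,0,10],
    [0,0,0,0,0,0,45],
    [0,0,0,0,0,0,45],
    [0,0,0,0,0,0,45],
    [0,0,-15,0,0,0,45],
    [0,0,-35,0,0,0,45],
    [0,0,-40,0,0,0,45],
    [-20,0,-30,0,0,0,91],
    [-35,0,-20,0,0,0,91],
    [-35,0,0,0,0,0,91],
    [-20,0,0,0,0,0,91],
    [0,0,0,0,0,0,91],
    [0,0,0,0,0,0,91],
    [0,0,0,0,0,0,91],
  ],
)

```text
time: 44.5
eef_pos: [0.5267, 0.2052, 0.2319]
orientation: [-2.058, -2.373, -0.0]
ft_force: [0.1, -0.0, 0.8]
gripper_width: 0.97
grip_force: 0.0
```

```bash
python3 - <<'E'
from h import *
T=pose(); print(T[:3,3].round(4))
im,d,p,W=grab('wrist'); C=cloud(d,p,W); a=im
b=(C[...,2]>.08)&(C[...,2]<.115)&(C[...,0]<.6)&(C[...,1]>.25); q=C[b]
print('post',len(q),cv2.minAreaRect((q[:,:2]*1000).astype(np.float32)))
levels(); im,d,p,W=grab('top')
save('f8',np.vstack([cv2.resize(im[130:290,150:480],(660,320)),cv2.resize(a,(416,260))[:, :].copy() if 0 else cv2.copyMakeBorder(cv2.resize(a,(416,260)),0,0,0,244,cv2.BORDER_CONSTANT)]))
E
```

```text
[0.5267 0.2052 0.2319]
post 367 ((511.5614318847656, 313.1986389160156), (17.75438690185547, 18.270177841186523), 8.47943115234375)
z 0.036 413 mean [558.3  15.   56.7] circ 561.0 15.0 79.3
z 0.047 248 mean [558.5  14.3  70.2] circ 560.5 14.1 51.7
z 0.057999999999999996 193 mean [558.3  15.1  76.9] circ 560.1 15.2 44.8
z 0.069 151 mean [559.5  14.6  82.1] circ 560.7 14.4 39.1
z 0.07999999999999999 112 mean [559.5  14.8  86.4] circ 560.0 14.8 33.1
z 0.091 44 mean [560.7  15.   93.1] circ 560.1 15.5 27.0
```

View pics/f8.png

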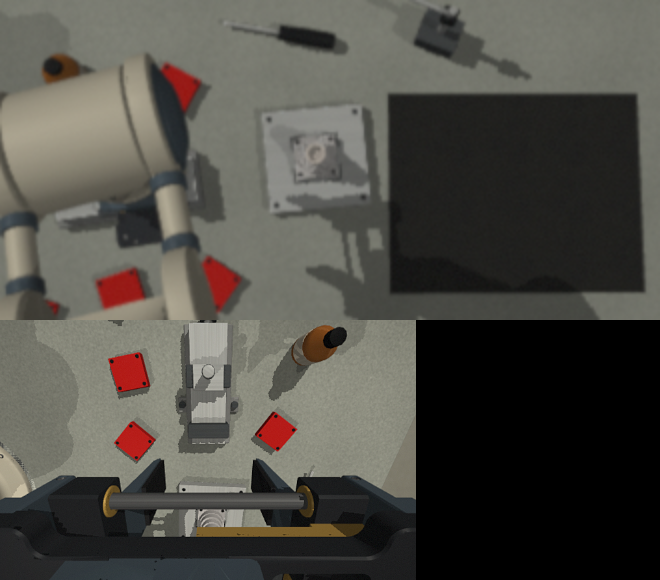

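The picture shows the complete stack on the plate at (315,155), an empty mat, the jaw home (post back at y = 0.313) and the bystanders untouched. I hand the job in.

```bash
python3 -c "
from cell import *
print(finish_job())"
```

```text
the job is handed in; nothing more can be done
None
```

I handed the job in; no verdict came back. By my last camera check the plate is on the mark with discs 52, 46, 40 and 34 (58 was absent) and the chamber stacked upright within about 2 mm of centre, the jaw is home, and the bottle, screwdriver and post holder were never touched.

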